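# Clip a laryngoscope handle and hold the mirror on its service marker

## Task

Take the chrome laryngoscope handle from its white cradle and push it down past the sprung red jaw into the blue fork clip, centred lengthwise, with its orange-marked end towards the mirror, until it sits fully home with the jaw closed over it; let go of it. Then turn the mirror by the white tab on its top until the orange marker, reflected in the mirror, appears in the middle of the inspection camera's view, and finish still holding the mirror steady at that angle, because its spring would turn it back. Leave the other items on the counter where they are.

Things in the scene. Friction and masses are not known exactly. Their poses are not given: they have to be found in the camera images.
- handle_centre (a point): Centre of the chrome laryngoscope handle, a loose round rod 20 mm in diameter and 130 mm long (plus an 8 mm black stub on the unmarked end), 90 to 180 g, dark rings round its middle. On its axis at mid-length; y runs along the rod towards the orange-marked end. At the start it lies level in the white cradle, 40 mm above the counter.
- handle_marker (a point): The orange service marker, a 16 mm disc on the flat end face of the handle, 65 mm from the handle's centre along its y axis; an orange band 6 mm wide goes round the rod at the same end.
- handle: The whole handle; origin at its centre, y axis along the rod towards the orange marker.
- cradle: Fixed white cradle, 50 x 120 mm, in which the handle lies at the start along the cradle's y axis. It carries the rod 44 mm either side of its middle (cheeks 40 mm high); between, the rod is free for fingers down to 6 mm above the counter. Origin at counter height under the middle.
- clip_seat (a point): Where the handle's centre belongs when fully home in the fork clip: 70 mm above the counter; y along the rod to the side of the mirror (the marked end goes there), x across the rod towards the jaw's side, z up. The handle comes from straight above with its axis along y.
- clip: The fixed fork clip; origin under the seat at counter height, same axes. Grey base 90 x 120 mm, 8 mm high; two blue forks, 10 mm thick, 37 mm either side of the seat along y, with slots 23 mm wide, open and flared at the top (to 88 mm above the counter). Between the forks it is free for fingers down to 36 mm above the counter.
- jaw (a joint): Angle of the clip's sprung red jaw (rad): 0 closed, up to 0.6 swung outward. Its two noses, 48 mm either side of the seat along y, overhang the slot with sloping tops (to 102 mm above the counter); their undersides are 2 mm above a seated rod. Pushing the rod down (about 5 to 15 N) swings them aside; they snap back over it.
- mirror: Round inspection mirror (38 mm face, 43 mm frame), upright, centre 70 mm above the counter. Origin on its vertical pivot axis at counter height; x is the face's outward normal (level), z up. The face lies on the axis. It turns clockwise seen from above by up to 1.5 rad from its home stop, where it starts. A weak spring (0.03 N m at home, 0.1 at 1 rad) turns it back if let go.
- mirror_tab (a point): Grip point on the white tab on top of the mirror, on the pivot axis 114 mm above the counter. The tab is 8 mm thick (along the mirror's x), 26 mm wide (along the mirror's y), and reaches from 89 to 129 mm above the counter; grip it from above across its 8 mm and turn it about the pivot.
- camera_lens (a point): Lens of the black inspection camera, 130 mm from the pivot, 70 mm above the counter, fixed on the mirror's stand (base 10 mm high), looking level at the mirror; lens, mirror and seated marker are equally high. The marker is in mid view when the mirror's normal halves the level angle between the directions from the pivot to the lens and to the marker.
- pointer: Green needle, 85 mm long, 18 mm above the counter, under the mirror; not to be touched. Geared to turn twice as far as the mirror, its x axis (pivot to tip) always points along the camera's reflected line of sight: when it points at the marker, the camera sees the marker in mid view. Origin on the pivot axis at counter height; y to the left of x.
- sensor: Bystander: grey capnography sensor, 42 x 28 x 24 mm, origin under its middle.
- drill: Bystander: yellow bone drill lying on its side, about 120 x 120 x 40 mm, origin under its barrel.
- airway: Bystander: purple curved airway lying flat, about 75 x 100 x 14 mm, origin under it.
- mount: Bystander: clear catheter mount lying flat, about 105 x 45 x 22 mm, origin under it.
Mind the look-alikes: they are no part of the job. Of the things that look like the handle, the larger one is meant. Leave any turquoise look-alike of the part that bears mirror alone.

How it is judged:
By the outcome, as a careful person would: the job done as asked, in the order asked, and still so for the second after the job is handed in, while the arm keeps its last pose, push and grip.
It also fails if it takes over 51 s, if anything falls off the work surface, if the arm or the gripper's body presses on something with over 40 N, if the wrist force passes 120 N, or if a joint passes its speed limit or range.

## Robot

A 6-joint arm with a two-finger parallel gripper is mounted at the origin on the work surface. World frame = base frame: x ahead of the robot, y to its left, z up, the work surface at z = 0. Lengths are in mm, angles in degrees, forces in N, time in s.
With the tool pointing down it reaches from about 300 to 850 mm from the base axis. Payload 4.2 kg.
Tool frame: the origin (TCP) lies on the centre line of the jaws, within the pads' length; the fingertips stand 11 mm ahead of it and the grasp point (between the pads) lies 8 mm behind it; z points along the fingers, y is the line along which they close (so a half turn about z gives the same grasp; the last joint's range is limited). The gripper opens to 91 mm and grips with 3 to 60 N. Pads are 32 mm wide; open, the fingers measure 118 mm over their backs; the gripper's body (76 mm by 178 mm) begins 60 mm behind the grasp point.
Start: joints at [69.729, 18.312, 89.639, -0, 72.044, -1.146], TCP at [188.393, 543.277, 224.976] pointing down, gripper open.
Joint ranges: [-177.97, 177.97], [-48.28, 115.42], [12.27, 149.76], [-77.06, 257.06], [2.81, 150.46], [-146.56, 146.56]. Speed limits (degrees/s): [147.25, 147.25, 180, 180, 180, 180].

## Interface

Orientations are given as [roll, pitch, yaw] about the fixed x, y, z axes, in that order (R = Rz(yaw) Ry(pitch) Rx(roll)).
In Python, from workcell import env, grab_frame, camera_model, models gives the robot as it stands.
- The arm moves only by the shell command python3 -m crank 'ROWS' [FORCE]. ROWS is text: rows parted by semicolons, each of 7 numbers parted by spaces: the closure, from -1 (fully open) to 1 (shut), so that 0 is half open, then the shift along the tool's x, y, z in mm, then the turn, a rotation vector about the tool's x, y, z in degrees. A call has 1 to 10 rows; each row shifts and turns the commanded pose from where the row before left it, along the tool's axes as they then stand; what a row does not reach is not made up. A row lasts 1/8 s, in which the tool goes at most 62.5 mm and 10.7 degrees, less where a joint would pass 70% of its speed; a pose out of reach is approached as far as the arm can. A call is refused whole if a number of a shift passes 62.5 or a number of a turn 10.7, either way. A call with a gripper value outside its range is refused whole. The fingers move at their own pace and stop on an object; FORCE is the grip in N (left out, the last holds). Time passes only in rows, so rows that do not move let the fingers close. It gives the time, the measured TCP pose, the force, the opening and the grip force at its end, in the units of the state.
- env.state(): the state, without advancing time (a new reading comes with each control period).
- grab_frame(name): name is "scene" or "top" or "wrist"; returns the picture (480x640x3 uint8, blue, green, red); there is no depth.
- camera_model(name): a dict with "K" (3x3 intrinsics, pixels), "R" (3x3) and "t" (3): a world point X has camera coordinates R X + t; the wrist camera has in their place "mount" (4x4, takes a point from camera to tool coordinates, whose origin is the TCP and whose axes are the flange's). Camera axes: x right, y down, z forward; pixel columns grow to the right and rows downward; lengths in mm; the calibration is good to about 2 mm. A picture is of the moment at which its call begins: read the wrist's pose just before it. camera_model takes no time and is no camera call.
- env.job_done(): hands the job in; it is judged then, once.
Trained networks look in the newest picture that a camera, given by its name, has taken for a name from the list of things; names that differ only in an ending like _2 or _b are one class to them, and where a whole thing is asked for, a point or a joint stands for the part that bears it (a point fixed in the world has none). Each returns a list of dicts, best first, with "p" (0 to 1); they miss things now and then, are a little off and sometimes report something else, mostly with a low value. They report only what shows in the picture. A call takes as long as a camera call. They do not tell look-alikes from the thing itself.
- models.search_frame(name, camera): "point" ([x, y, z] in mm, in world coordinates, good to about 4 mm: the middle of the surface that is visible of it).
The state is a dict: "time_s": time; "qpos": joint angles; "qvel": joint speeds; "effort": joint torques, N m; "ee_pos": TCP position; "ee_rot": TCP orientation; "force": force on the tool from outside, world axes, zero at the start; "torque": the same for the moment, N m; "gripper_width": finger opening in mm; "gripper_force": force on a finger pad.
Only numpy, scipy, OpenCV 4.12 (cv2) and the standard library are available. Lean on these libraries where they do the work, as an engineer would, in place of code of your own. Each camera call takes 0.05 s, during which the arm holds its last target. There are 200 camera calls.

## Working session

There is one attempt and no reset: what is moved stays moved. The work goes in short steps, Python scripts to look and compute and a shell command to move; the robot and the scene stay as the last step left them, time stands still between calls to the robot, and variables do not carry over. Pictures are saved under pics/ and viewed, at most 14 in all, crops included, and the job is handed in when it is done.

```bash
mkdir -p pics; ls; python3 - <<'E'
from workcell import env, grab_frame, camera_model, models
import cv2,numpy as np
np.set_printoptions(precision=3,suppress=True)
for c in ("scene","top"):
    cv2.imwrite(f"pics/{c}0.png",grab_frame(c))
    m=camera_model(c);print(c,m["K"].tolist(),(-m["R"].T@m["t"]),m["R"].tolist())
    for n in ["handle","handle_marker","cradle","clip","jaw","mirror","mirror_tab","camera_lens","pointer"]:
        print(n,[(np.round(d["point"]).tolist(),round(d["p"],2)) for d in models.search_frame(n,c)][:4])
print(camera_model("wrist")["mount"].tolist()); s=env.state();print(s["ee_pos"],s["ee_rot"],s["time_s"])
E
```

```text
pics
scene [[489.96518950870063, 0.0, 314.8077590001389], [0.0, 489.96518950870063, 239.5742261477481], [0.0, 0.0, 1.0]] [1175.172 -638.337  826.214] [[0.7535183711170707, 0.6574268417657985, -0.00011006781873550383], [0.41621276150125797, -0.4771772829051939, -0.7739953345096556], [-0.5088978301708251, 0.5831738920811396, -0.6331912902451847]]
handle [([496.0, -322.0, 50.0], 0.91), ([368.0, -374.0, 15.0], 0.81)]
handle_marker [([492.0, -321.0, 48.0], 0.97)]
cradle [([505.0, -317.0, 6.0], 0.65)]
clip [([646.0, -50.0, 10.0], 0.89), ([801.0, -163.0, 18.0], 0.58), ([654.0, -93.0, 62.0], 0.51)]
jaw [([656.0, -91.0, 60.0], 0.87)]
mirror [([608.0, 201.0, 91.0], 0.43)]
mirror_tab [([561.0, 421.0, 91.0], 0.7), ([609.0, 196.0, 95.0], 0.54)]
camera_lens [([683.0, 211.0, 12.0], 0.92), ([643.0, 414.0, 8.0], 0.83), ([739.0, -312.0, 33.0], 0.43), ([650.0, -54.0, 11.0], 0.21)]
pointer [([631.0, 224.0, 20.0], 0.64), ([587.0, 435.0, 19.0], 0.46)]
top [[551.3132216943541, 0.0, 322.8854721963849], [0.0, 551.3132216943541, 241.23986849687205], [0.0, 0.0, 1.0]] [ 506.19    11.399 1458.911] [[-0.014371938
[... 339 characters left out ...]
 [([481.0, -309.0, 2.0], 0.9)]
clip [([637.0, -44.0, 9.0], 0.75)]
jaw [([642.0, -45.0, 37.0], 0.63), ([488.0, -312.0, 50.0], 0.5)]
mirror [([606.0, 213.0, 102.0], 0.57), ([562.0, 417.0, 102.0], 0.49)]
mirror_tab []
camera_lens [([677.0, 220.0, 8.0], 0.83), ([626.0, 420.0, 6.0], 0.56)]
pointer [([588.0, 434.0, 19.0], 0.61), ([636.0, 230.0, 19.0], 0.48)]
[[-0.00010935637832790901, -0.965571494470835, -0.26013780407034265, 73.21604642205602], [0.9999999359901103, -0.00019421441680555113, 0.0003005004737166344, -1.4806112180658637], [-0.00034067720340240387, -0.2601377545573072, 0.965571453903296, -160.20999622549664], [0.0, 0.0, 0.0, 1.0]]
[188.39  543.263 224.967] [179.996   0.001 160.877] 1.0
```

View pics/scene0.png

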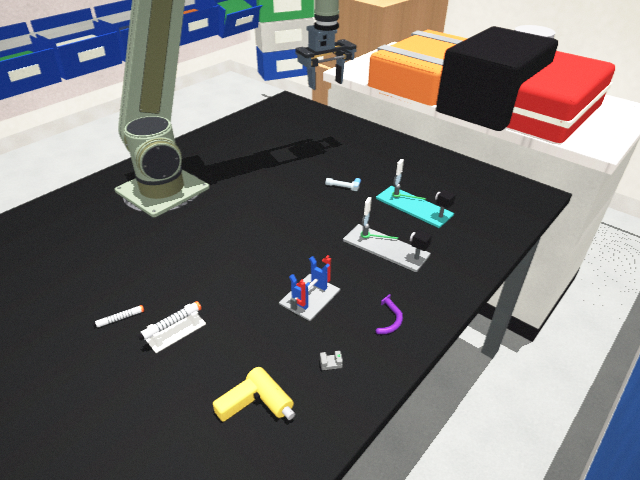

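View pics/top0.png

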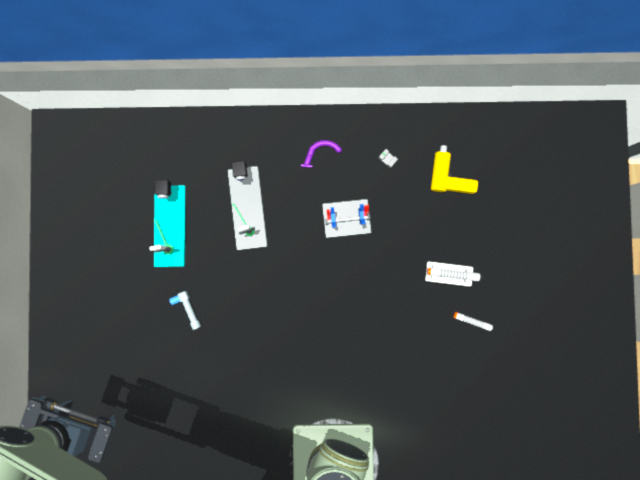

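The scene picture shows the larger handle in its white cradle with the orange end towards +y (top image about (450,273)). The fork clip is at (347,217) with the red jaw on the +x side. The mirror is on the grey stand at (248,231), with its camera at (240,170). The turquoise stand and the smaller rod are look-alikes.

```bash
cat > h.py <<'E'
from workcell import env, grab_frame, camera_model, models
import cv2,numpy as np
from scipy.spatial.transform import Rotation as Ro
np.set_printoptions(precision=1,suppress=True)
def pose():
    s=env.state(); return np.array(s["ee_pos"]),Ro.from_euler("xyz",s["ee_rot"],degrees=True).as_matrix()
def plan(xyz,yaw,n,p=None,R=None):
    "n equal rows from the current pose to TCP xyz, tool down with yaw"
    if p is None: p,R=pose()
    T=Ro.from_euler("xyz",[180,0,yaw],degrees=True).as_matrix()
    rv=Ro.from_matrix(R.T@T).as_rotvec(degrees=True)/n; d=(np.array(xyz)-p)/n
    for i in range(n):
        print(np.round(np.r_[R.T@d,rv],1).tolist()); R=R@Ro.from_rotvec(rv,degrees=True).as_matrix()
def wcam():
    p,R=pose(); m=camera_model("wrist"); M=np.array(m["mount"])
    Rc=R@M[:3,:3]; c=R@M[:3,3]+p
    return np.array(m["K"]),Rc.T,-Rc.T@c      # K,R,t
def cam(n):
    if n=="wrist": return wcam()
    m=camera_model(n); return np.array(m["K"]),np.array(m["R"]),np.array(m["t"])
def ray(c,u,v,z):
    K,R,t=c; C=-R.T@t; d=R.T@np.linalg.solve(K,[u,v,1]); return C+d*(z-C[2])/d[2]
def proj(c,X):
    K,R,t=c; x=K@(R@np.array(X)+t); return x[:2]/x[2]
def shot(n,f):
    c=cam(n); im=grab_frame(n); cv2.imwrite(f"pics/{f}.png",im); return c,im
def find(n,names):
    for k in names: print(k,[(np.round(d["point"],1).tolist(),round(d["p"],2)) for d in models.search_frame(k,n)][:3])
E
python3 -c "
from h import *
plan([600,170,250],120,10); print(camera_model('wrist')['K'])"
```

```text
[-51.1, -21.8, -2.5, 0.0, -0.0, 4.1]
[-52.5, -18.1, -2.5, 0.0, -0.0, 4.1]
[-53.7, -14.3, -2.5, 0.0, -0.0, 4.1]
[-54.6, -10.4, -2.5, 0.0, -0.0, 4.1]
[-55.2, -6.5, -2.5, 0.0, -0.0, 4.1]
[-55.5, -2.6, -2.5, 0.0, -0.0, 4.1]
[-55.5, 1.4, -2.5, 0.0, -0.0, 4.1]
[-55.3, 5.4, -2.5, 0.0, -0.0, 4.1]
[-54.8, 9.3, -2.5, 0.0, -0.0, 4.1]
[-54.0, 13.2, -2.5, 0.0, -0.0, 4.1]
[[377.4   0.  320.5]
 [  0.  377.4 240.2]
 [  0.    0.    1. ]]
```

```bash
python3 -m crank '-1 -51 -22 -2.5 0 0 4; -1 -52 -18 -2.5 0 0 4; -1 -54 -14 -2.5 0 0 4; -1 -55 -10 -2.5 0 0 4; -1 -55 -6 -2.5 0 0 4; -1 -55 -3 -2.5 0 0 4; -1 -55 1 -2.5 0 0 4; -1 -55 5 -2.5 0 0 4; -1 -55 9 -2.5 0 0 4; -1 -54 13 -2.5 0 0 4'
python3 - <<'E'
from h import *
c,im=shot("wrist","w1")
find("wrist",["mirror","mirror_tab","camera_lens","pointer","jaw","clip"])
plan([600,-75,230],85,5)
E
```

```text
time_s: 2.25
ee_pos: [602.3, 172.0, 250.1]
ee_rot: [180.0, -0.0, 120.7]
force: [0.2, 0.3, 0.1]
gripper_width: 91.2
gripper_force: 0.0
mirror [([599.8, 210.1, 115.4], 0.83)]
mirror_tab [([604.2, 213.3, 116.1], 0.74)]
camera_lens [([680.0, 221.6, 6.5], 0.86), ([694.1, 409.7, 12.3], 0.84)]
pointer [([639.2, 232.1, 20.7], 0.91)]
jaw [([648.1, 5.0, 51.0], 0.85)]
clip [([638.3, -29.0, 15.3], 0.87), ([792.2, 57.6, 9.2], 0.52)]
[-42.7, -25.7, 4.0, -0.0, -0.0, 7.2]
[-45.6, -20.1, 4.0, -0.0, -0.0, 7.2]
[-47.8, -14.2, 4.0, -0.0, -0.0, 7.2]
[-49.2, -8.1, 4.0, -0.0, -0.0, 7.2]
[-49.8, -1.9, 4.0, -0.0, -0.0, 7.2]
```

View pics/w1.png

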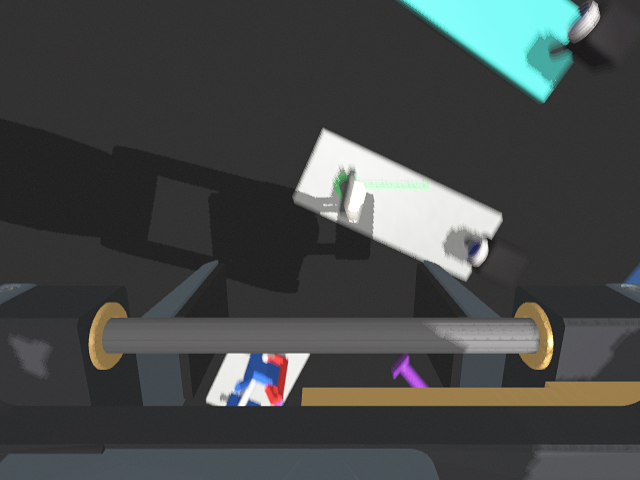

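The view shows the grey stand with corners (322,128), (295,197), (467,280), (503,213). The tab is near (355,195), the green needle ends at about (428,185), and the lens is at (478,248). The lower part of the picture is blocked by the gripper.

```bash
python3 - <<'E'
from h import *
c=cam("wrist")
Q=np.array([ray(c,u,v,10) for u,v in [(322,128),(295,197),(467,280),(503,213)]])
print(Q); d=(Q[3]-Q[0]+Q[2]-Q[1]);print(np.degrees(np.arctan2(d[1],d[0])),Q.mean(0))
im=cv2.imread("pics/w1.png").astype(int); b,g,r=im[...,0],im[...,1],im[...,2]
v,u=np.where((g>r+50)&(g>b+50)); print(len(u))
P=np.array([ray(c,a,e,18)[:2] for a,e in zip(u,v)]);
k=P[:,0]>615; x0,y0=P[k].mean(0); vx=np.linalg.svd(P[k]-P[k].mean(0))[2][0]; print("needle",vx,np.degrees(np.arctan2(vx[1],vx[0]) ),(x0,y0),P[np.argmax(P[:,0])],P[np.argmin(P[:,0])])
for X in ([604,213,129],[604,213,89],[604,213,18]): print(proj(c,X))
cv2.imwrite("pics/w1c.png",cv2.resize(cv2.imread("pics/w1.png")[120:290,280:520],None,fx=3.3,fy=3.3,interpolation=cv2.INTER_CUBIC))
E
python3 -m crank '-1 -43 -26 4 0 0 7.2; -1 -46 -20 4 0 0 7.2; -1 -48 -14 4 0 0 7.2; -1 -49 -8 4 0 0 7.2; -1 -50 -2 4 0 0 7.2;-1 0 0 0 0 0 0'
python3 - <<'E'
from h import *
c,im=shot("wrist","w2")
find("wrist",["clip","jaw"])
plan([500,-410,200],83,7)
E
```

```text
[[557.9 245.5  10. ]
 [569.5 170.3  10. ]
 [783.3 188.6  10. ]
 [770.3 270.5  10. ]]
5.808505988541381 [670.2 218.7  10. ]
85
needle [1. 0.] 0.0 (np.float64(nan), np.float64(nan)) [609.5 198.1] [596.5 207.2]
[353.1 195.5]
[349.2 188.7]
[344.1 179.9]
time_s: 3.35
ee_pos: [600.1, -78.4, 229.8]
ee_rot: [-180.0, 0.0, 84.7]
force: [0.2, 0.6, -0.2]
gripper_width: 91.5
gripper_force: 0.0
clip [([641.6, -44.0, 11.4], 0.95)]
jaw [([641.1, -43.3, 31.6], 0.77)]
[-48.9, -10.2, 4.3, 0.0, -0.0, 0.3]
[-49.0, -9.9, 4.3, 0.0, -0.0, 0.3]
[-49.0, -9.7, 4.3, 0.0, -0.0, 0.3]
[-49.1, -9.4, 4.3, 0.0, -0.0, 0.3]
[-49.1, -9.2, 4.3, 0.0, -0.0, 0.3]
[-49.1, -8.9, 4.3, 0.0, -0.0, 0.3]
[-49.2, -8.7, 4.3, 0.0, -0.0, 0.3]<stdin>:8: RuntimeWarning: Mean of empty slice.
  ret = um.true_divide(
```

View pics/w1c.png

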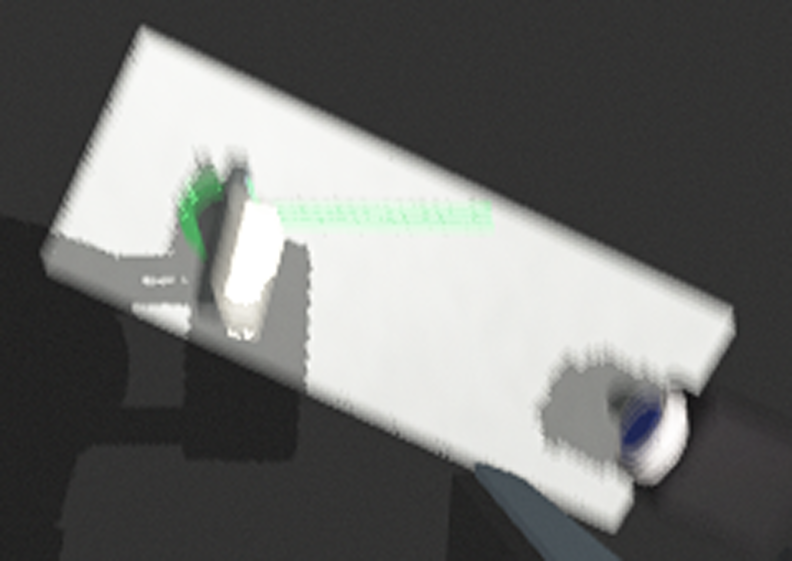

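View pics/w2.png

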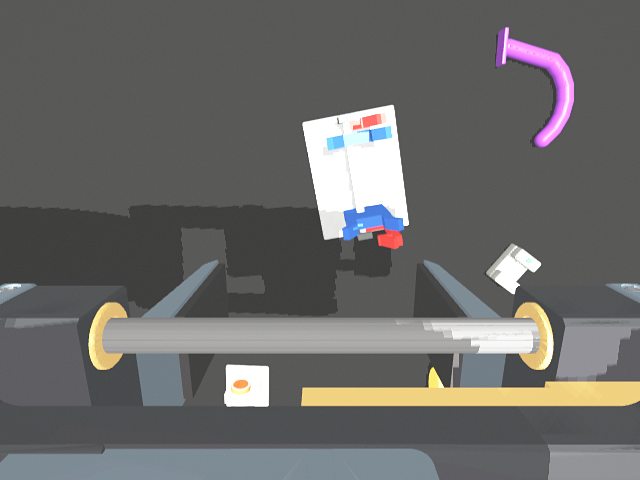

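The clip base corners are at (303,123), (394,106), (408,224), (324,240), with the blue forks at (359,138) and (372,220). The red jaw is to the right, which is +x.

```bash
python3 - <<'E'
from h import *
c=cam("wrist")
Q=np.array([ray(c,u,v,8) for u,v in [(303,123),(394,106),(408,224),(324,240)]])
y=Q[0]+Q[1]-Q[2]-Q[3]; a=np.degrees(np.arctan2(y[1],y[0])); o=Q.mean(0)
print(Q,a,o); 
yv=np.array([np.cos(np.radians(a)),np.sin(np.radians(a)),0]); xv=np.array([yv[1],-yv[0],0]);o[2]=0
im=cv2.imread("pics/w2.png")
for s in (-1,1):
  for yy in (32,42):
    for xx in (-11.5,11.5):
      p=proj(c,o+xv*xx+yv*yy*s+[0,0,80]); print(s,yy,xx,p); cv2.circle(im,tuple(int(round(t)) for t in p),1,(0,255,255),-1)
cv2.imwrite("pics/w2c.png",cv2.resize(im[90:260,270:430],None,fx=3.5,fy=3.5,interpolation=cv2.INTER_CUBIC))
# w1
m=camera_model("wrist");M=np.array(m["mount"]);R=Ro.from_euler("xyz",[180,0,120.7],degrees=True).as_matrix();Rc=R@M[:3,:3];C=R@M[:3,3]+np.array([602.3,172,250.1])
c1=(np.array(m["K"]),Rc.T,-Rc.T@C)
t=ray(c1,429,185,18);b=ray(c1,365,184,18);print("needle",t,b,np.degrees(np.arctan2(*(t-b)[[1,0]])))
for z in (129,): print("tab top ends",ray(c1,280+262/3.3,120+203/3.3,z),ray(c1,280+243/3.3,120+332/3.3,z))
print("lens",ray(c1,280+640/3.3,120+425/3.3,70))
E
python3 -m crank '-1 -49 -10 4 0 0 0.3; -1 -49 -10 4 0 0 0.3; -1 -49 -10 4 0 0 0.3; -1 -49 -9 4 0 0 0.3; -1 -49 -9 4 0 0 0.3; -1 -49 -9 4 0 0 0.3; -1 -49 -9 4 0 0 0.3;-1 0 0 0 0 0 0'
python3 - <<'E'
from h import *
c,im=shot("wrist","w3")
find("wrist",["handle","handle_marker","cradle"])
E
```

```text
[[ 591.1   12.7    8. ]
 [ 679.5   20.5    8. ]
 [ 689.7  -96.5    8. ]
 [ 601.5 -106.     8. ]] 94.96846991340179 [640.5 -42.3   8. ]
-1 32 -11.5 [357.6 223.9]
-1 32 11.5 [384.7 219.2]
-1 42 -11.5 [359.3 235.2]
-1 42 11.5 [386.2 230.6]
1 32 -11.5 [345.7 146.8]
1 32 11.5 [374.2 141.6]
1 42 -11.5 [343.7 134. ]
1 42 11.5 [372.5 128.7]
needle [685.7 251.1  18. ] [628.1 218.1  18. ] 29.80254609734258
tab top ends [605.8 221.9 129. ] [617.8 194.7 129. ]
lens [740.4 221.3  70. ]
time_s: 4.5
ee_pos: [499.0, -412.1, 201.4]
ee_rot: [-180.0, 0.0, 82.7]
force: [0.2, 0.6, 0.3]
gripper_width: 91.1
gripper_force: 0.0
handle [([366.8, -372.6, 17.2], 0.69)]
handle_marker [([367.0, -373.1, 14.6], 0.88), ([490.5, -309.3, 51.3], 0.66)]
cradle [([504.2, -311.2, 7.6], 0.6)]
```

View pics/w2c.png

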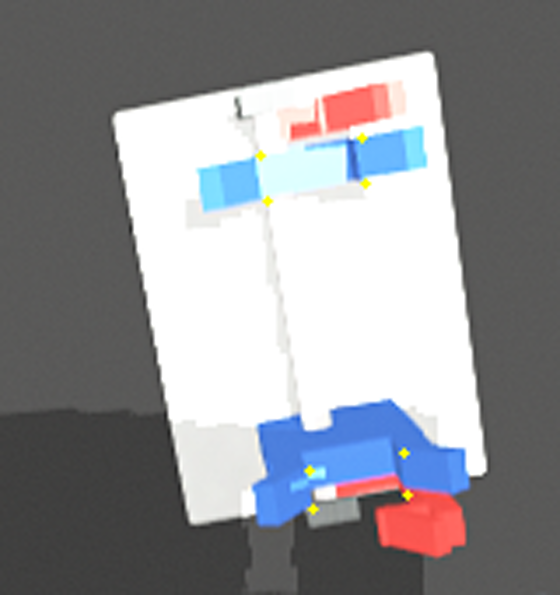

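View pics/w3.png

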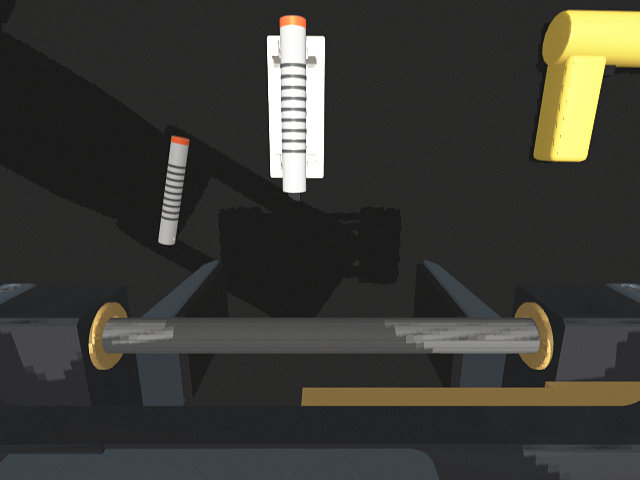

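The chrome handle runs from the orange end at (292,16) to the plain end at (294,191), in line with the tool.

```bash
python3 - <<'E'
from h import *
c=cam("wrist")
a=ray(c,292.5,16,50);b=ray(c,294,191.5,50); print(a,b,np.linalg.norm(a-b),(a+b)/2,np.degrees(np.arctan2(*(a-b)[[1,0]])))
A=ray(c,292.5,20,40);B=ray(c,294,185,40); print("axis",A,B)
Q=np.array([ray(c,u,v,0) for u,v in [(267,37),(325,37),(324,178),(271,178)]]);print(Q.mean(0))
E
```

```text
[ 499.2 -248.3   50. ] [ 482. -377.   50.] 129.84493497647046 [ 490.6 -312.6   50. ] 82.36207512325444
axis [ 498.5 -248.1   40. ] [ 481.9 -372.7   40. ]
[ 490.6 -310.7    0. ]
```

```bash
python3 -c "
from h import *
plan([490.4,-312.6,100],82.4,3)"
```

```text
[31.5, -7.2, 34.1, 0.0, -0.0, 0.2]
[31.5, -7.3, 34.1, 0.0, -0.0, 0.2]
[31.5, -7.4, 34.1, 0.0, -0.0, 0.2]
```

```bash
python3 -m crank '-0.3 31.5 -7.3 34 0 0 0.1; -0.3 31.5 -7.3 34 0 0 0.1; -0.3 31.5 -7.3 34 0 0 0.1; -0.3 0 0 34 0 0 0;-0.3 0 0 24 0 0 0; -0.3 0 0 10 0 0 0; -0.3 0 0 0 0 0 0'
```

```text
time_s: 5.58
ee_pos: [490.0, -313.6, 31.9]
ee_rot: [-180.0, -0.0, 82.5]
force: [0.5, -1.1, 0.3]
gripper_width: 59.2
gripper_force: 0.0
```

```bash
python3 -m crank '1 0 0 0 0 0 0;1 0 0 0 0 0 0;1 0 0 0 0 0 0;1 0 0 0 0 0 0;1 0 0 0 0 0 0;1 0 0 -20 0 0 0;1 0 0 -50 0 0 0;1 0 0 -58 0 0 0;1 0 0 -40 0 0 0; 1 0 0 0 0 0 0' 50
python3 - <<'E'
from h import *
c,im=shot("wrist","w4")
plan([640,-43,160],95,7)
print(env.state()["force"])
E
```

```text
time_s: 6.82
ee_pos: [491.1, -315.4, 203.3]
ee_rot: [179.6, 0.2, 82.5]
force: [0.2, 0.1, -1.5]
gripper_width: 19.0
gripper_force: 50.0
[41.3, 16.2, 5.8, 0.0, 0.0, -1.8]
[40.7, 17.5, 5.8, 0.0, 0.0, -1.8]
[40.2, 18.7, 5.8, 0.0, 0.0, -1.8]
[39.6, 20.0, 5.8, 0.0, 0.0, -1.8]
[38.9, 21.2, 5.8, 0.0, 0.0, -1.8]
[38.3, 22.4, 5.8, 0.0, 0.0, -1.8]
[37.5, 23.6, 5.8, 0.0, 0.0, -1.8]
[-0.7 -0.2 -1.8]
```

View pics/w4.png

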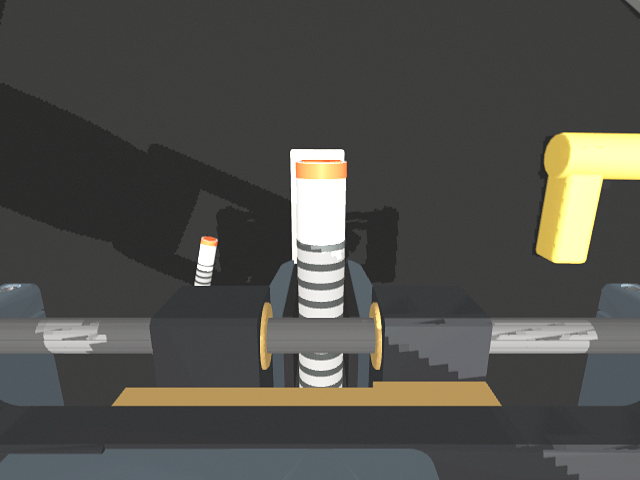

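The handle is held between the pads, with the orange end at (321,160) and parallel to the tool x axis.

```bash
python3 - <<'E'
from h import *
c=cam("wrist");p,R=pose()
for v in (159,161):
    X=ray(c,321,v,p[2]+18); print(R.T@(X-p))
for v in (177.5,): print("band inner",R.T@(ray(c,321,v,p[2]+18)-p))
X=ray(c,321,355+25,p[2]+18);print(R.T@(X-p))
E
python3 -m crank '1 41 16 6 0 0 -1.8;1 41 17.5 6 0 0 -1.8;1 40 19 6 0 0 -1.8;1 40 20 6 0 0 -1.8;1 39 21 6 0 0 -1.8;1 38 22 6 0 0 -1.8;1 37 24 6 0 0 -1.8;1 0 0 0 0 0 0;1 0 0 0 0 0 0'
python3 - <<'E'
from h import *
c,im=shot("wrist","w5"); print(env.state()["qpos"])
find("wrist",["mirror","mirror_tab","pointer","camera_lens","jaw","clip"])
E
```

```text
[ 64.6  -0.1 -18. ]
[ 63.8  -0.1 -18. ]
band inner [ 57.8  -0.1 -18. ]
[-29.2  -0.  -18. ]
time_s: 8.0
ee_pos: [638.3, -43.5, 155.9]
ee_rot: [-179.8, -0.0, 95.1]
force: [0.1, -0.0, -2.7]
gripper_width: 19.4
gripper_force: 50.0
[ -5.   26.9  86.3  -0.   67.  -10. ]
mirror []
mirror_tab []
pointer []
camera_lens []
jaw [([653.3, 6.5, 94.9], 0.75)]
clip [([659.0, -28.5, 15.9], 0.71)]
```

View pics/w5.png

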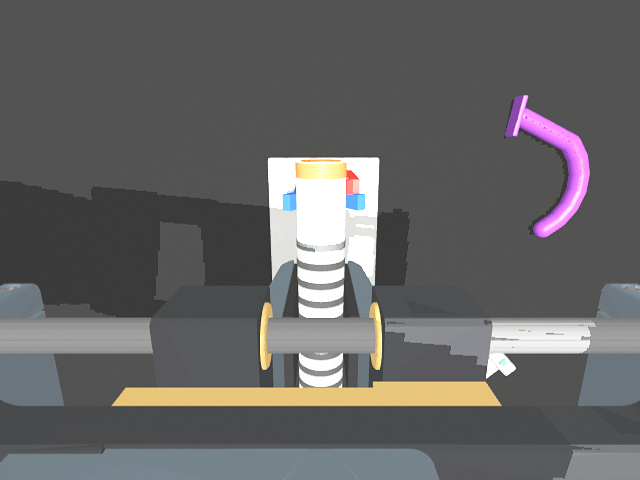

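The far base edge spans (268..379,158). The fork ends show at columns 283 and 365, and the rod is centred at column 321, so it is slightly left of the clip's middle.

```bash
python3 - <<'E'
from h import *
c=cam("wrist");p,R=pose()
im=cv2.imread("pics/w5.png")
b,g,r=[im[...,i].astype(int) for i in range(3)]
m=(b>r+70)&(b>g+30); v,u=np.where(m[180:220,260:390]); print("blue",u.min()+260,u.max()+260,v.min()+180,v.max()+180)
for vv in range(190,214,4):
    k=np.where(m[vv,260:390])[0]+260; print(vv,k.min() if len(k) else 0,k.max() if len(k) else 0)
for u,v,z in [(268,158,8),(379,158,8),(324,158,8)]: print(ray(c,u,v,z),R.T@(ray(c,u,v,z)-p))
o=np.array([640.5,-42.3,0]);a=np.radians(95);yv=np.array([np.cos(a),np.sin(a),0]);xv=np.array([yv[1],-yv[0],0])
for z in(70,80,88):
  for yy in (32,42):
    for xx in(-22,22): print(z,yy,xx,proj(c,o+xv*xx+yv*yy+[0,0,z]))
E
python3 -c "
import cv2;im=cv2.imread('pics/w5.png')[140:290,250:400];cv2.imwrite('pics/w5c.png',cv2.resize(im,None,fx=4,fy=4,interpolation=cv2.INTER_CUBIC))"
```

```text
blue 283 364 187 210
190 294 295
194 283 363
198 283 364
202 283 364
206 283 364
210 283 293
[591.8   8.9   8. ] [ 56.9 -42.8 150.2]
[680.8  16.7   8. ] [ 56.8  46.5 150.2]
[636.7  12.9   8. ] [ 56.8   2.3 150.2]
70 32 -22 [290.  198.6]
70 32 22 [356.5 198.6]
70 42 -22 [289.7 183.4]
70 42 22 [356.8 183.4]
80 32 -22 [288.8 201. ]
80 32 22 [357.9 201. ]
80 42 -22 [288.4 185.2]
80 42 22 [358.3 185.2]
88 32 -22 [287.7 203.1]
88 32 22 [359.2 203.1]
88 42 -22 [287.3 186.8]
88 42 22 [359.6 186.8]
```

View pics/w5c.png

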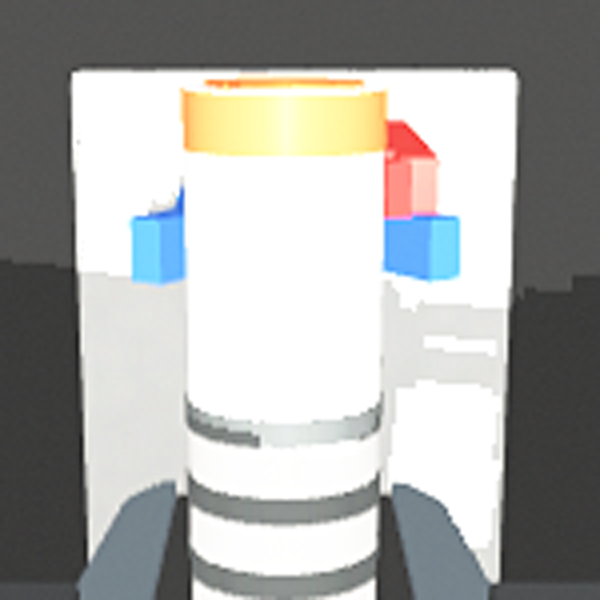

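```bash
python3 -m crank '1 0 2 20 0 0 0;1 0 0 20 0 0 0;1 0 0 5 0 0 0;1 0 0 0 0 0 0;1 0 0 0 0 0 0'
python3 - <<'E'
from h import *
c,im=shot("wrist","w6");p,R=pose();print(p)
b,g,r=[im[...,i].astype(int) for i in range(3)]
m=(b>r+70)&(b>g+30)
rows=[vv for vv in range(150,280) if m[vv,250:400].sum()>8]; print(rows[0],rows[-1])
for vv in range(rows[0],rows[-1]+1,3):
    k=np.where(m[vv,250:400])[0]+250; print(vv,k.min(),k.max(),len(k))
cv2.imwrite('pics/w6c.png',cv2.resize(im[130:300,235:405],None,fx=3.5,fy=3.5,interpolation=cv2.INTER_CUBIC))
E
```

```text
time_s: 8.98
ee_pos: [642.2, -43.2, 114.0]
ee_rot: [179.9, 0.0, 95.1]
force: [0.8, 0.4, -0.4]
gripper_width: 19.2
gripper_force: 50.0
[642.2 -43.2 114. ]
189 225
189 287 295 9
192 285 295 11
195 283 295 13
198 281 295 15
201 280 295 16
204 274 295 22
207 266 365 48
210 266 365 51
213 266 364 50
216 266 364 50
219 266 364 49
222 266 365 44
225 268 361 20
```

View pics/w6c.png

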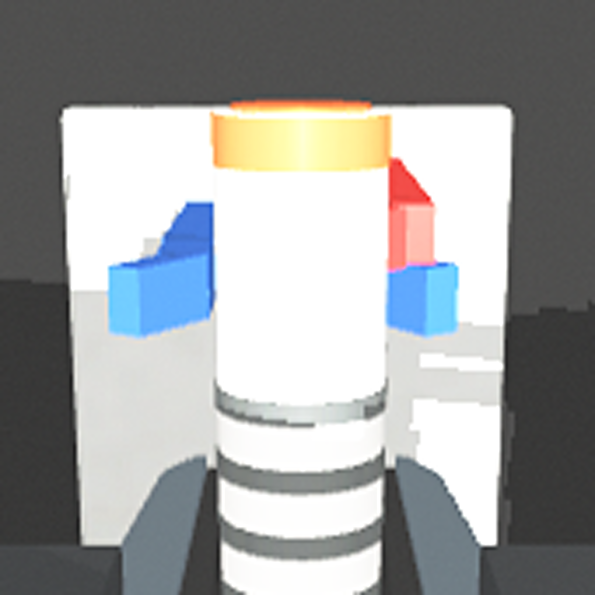

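```bash
python3 - <<'E'
from h import *
c=cam("wrist");p,R=pose()
f=lambda u,v,z:R.T@(ray(c,u,v,z)-p)
for u,v,z in [(270,205.5,88),(270,225.5,88),(365,205.5,88),(365,225.5,88),(266,215,88),(252.7,160.5,8),(381.6,160.5,8)]: print(u,v,z,f(u,v,z),ray(c,u,v,z)[:2])
print("rod end",[f(321,130+v/3.5,p[2]+18)[0] for v in (112,115)], "band",f(321,130+170/3.5,p[2]+18)[0])
E
```

```text
270 205.5 88 [ 39.7 -25.7  25.9] [613.1  -5.9]
270 225.5 88 [ 29.5 -26.1  25.9] [613.6 -16.1]
365 205.5 88 [39.7 21.6 26. ] [660.3  -1.7]
365 225.5 88 [29.5 22.  26. ] [661.5 -11.9]
266 215 88 [ 34.9 -27.9  25.9] [611.4 -10.9]
252.7 160.5 8 [ 57.3 -47.4 105.9] [590.1   9.7]
381.6 160.5 8 [ 57.3  41.7 106.1] [678.8  17.6]
rod end [np.float64(63.561023405247084), np.float64(63.250123811893395)] band 57.4857218096016
```

```bash
python3 -m crank '1 -1 -2.5 0 0 0 0;1 0 0 0 0 0 0;1 0 0 5 0 0 0;1 0 0 0 0 0 0'
python3 -c "
from h import *
p,R=pose();print(R.T@(np.array([639.5,-46,0])-p)+np.array([1.5,0,0]))"
```

```text
time_s: 9.52
ee_pos: [638.7, -44.2, 107.3]
ee_rot: [-179.9, -0.0, 95.1]
force: [-0.6, 0.4, -2.1]
gripper_width: 18.9
gripper_force: 50.0
[ -0.4   0.7 107.3]
```

```bash
python3 -m crank '1 0 0.4 7 0 0 0;1 0 0 7 0 0 0;1 0 0 7 0 0 0;1 0 0 5 0 0 0;1 0 0 0 0 0 0'; python3 -m crank '1 0 0 5 0 0 0;1 0 0 5 0 0 0;1 0 0 5 0 0 0;1 0 0 0 0 0 0'
```

```text
time_s: 10.15
ee_pos: [638.5, -44.4, 81.9]
ee_rot: [-179.9, -0.0, 95.1]
force: [-4.0, -0.9, 2.4]
gripper_width: 19.1
gripper_force: 50.0
time_s: 10.65
ee_pos: [639.3, -44.1, 65.3]
ee_rot: [-179.9, -0.0, 95.1]
force: [-0.7, 0.1, -7.5]
gripper_width: 19.1
gripper_force: 50.0
```

```bash
python3 -m crank '1 0 0 2 0 0 0;1 0 0 2 0 0 0;1 0 0 0 0 0 0;1 0 0 0 0 0 0'; python3 -m crank '1 0 0 2 0 0 0;1 0 0 2 0 0 0;1 0 0 0 0 0 0'
```

```text
time_s: 11.15
ee_pos: [640.1, -44.2, 63.4]
ee_rot: [179.9, 0.0, 95.1]
force: [-0.0, 0.0, -1.8]
gripper_width: 19.2
gripper_force: 50.0
time_s: 11.52
ee_pos: [640.2, -44.3, 61.9]
ee_rot: [179.9, 0.0, 95.1]
force: [-3.8, 0.6, 12.4]
gripper_width: 19.0
gripper_force: 50.0
```

```bash
python3 -m crank '1 0 0 1.5 0 0 0;1 0 0 0 0 0 0'; python3 -m crank '0.3 0 0 -1 0 0 0;0.3 0 0 0 0 0 0;0.3 0 0 0 0 0 0;0.3 0 0 -20 0 0 0; 0.3 0 0 -40 0 0 0;0.3 0 0 -55 0 0 0;0.3 -60 0 -30 0 0 0;0.3 -30 0 0 0 0 0;0.3 0 0 0 0 0 0;0.3 0 0 0 0 0 0'
python3 - <<'E'
from h import *
c,im=shot("wrist","w7");p,R=pose();print(p)
cv2.imwrite('pics/w7c.png',cv2.resize(im[0:300,220:440],None,fx=2,fy=2,interpolation=cv2.INTER_CUBIC))
E
```

```text
time_s: 11.78
ee_pos: [640.2, -44.3, 61.9]
ee_rot: [179.8, 0.0, 95.1]
force: [-6.7, 1.0, 19.7]
gripper_width: 19.2
gripper_force: 50.0
time_s: 13.02
ee_pos: [646.8, -129.1, 200.4]
ee_rot: [-179.9, -0.1, 95.1]
force: [0.3, -0.1, 0.4]
gripper_width: 31.7
gripper_force: 0.0
[ 646.8 -128.7  200.5]
```

View pics/w7c.png

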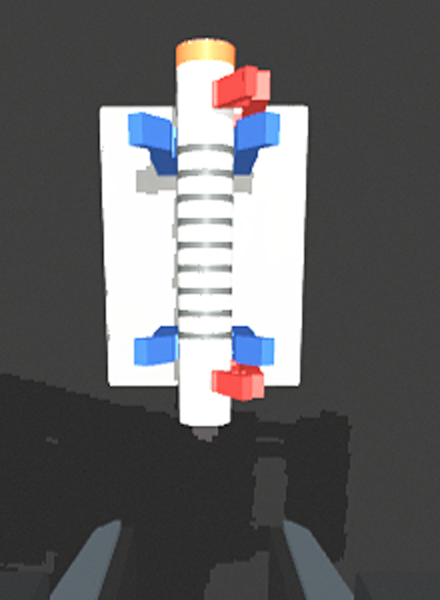

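Both red noses lie over the rod, which is seated in both forks with the orange end towards the mirror. I'll check the lengthwise centring.

```bash
python3 - <<'E'
from h import *
c=cam("wrist");p,R=pose()
f=lambda u,v,z:(R.T@(ray(c,220+u/2,v/2,z)-p))
a=f(205,40,80);b=f(205,426,80);print("rod",a,b,(a+b)/2,np.linalg.norm(a-b), ray(c,220+205/2,(40)/2,80),ray(c,220+205/2,426/2,80))
q=[f(130,113,88),f(130,145,88),f(135,338,88),f(135,366,88)];print("forks",q,np.mean(q,0))
q=[f(100,107,8),f(307,107,8),f(109,385,8),f(299,385,8)];print("base",np.mean(q,0),q[1][1]-q[0][1],q[0][0]-q[2][0])
M=(ray(c,220+205/2,20,80)+ray(c,220+205/2,213,80))/2; print(M)
plan([612,130,230],107,5)
E
```

```text
rod [148.2   0.8 120.7] [ 17.6   1.  120.6] [ 82.9   0.9 120.6] 130.59289266635878 [634.2  19.1  80. ] [ 646. -111.   80.]
forks [array([124.4, -24. , 112.7]), array([114.6, -24.3, 112.7]), array([ 51. , -24.1, 112.6]), array([ 41.1, -24.3, 112.6])] [ 82.8 -24.2 112.7]
base [ 82.7   0.7 192.6] 88.45013859161642 118.97091032613102
[640.1 -45.9  80. ]
[52.2, -2.3, -5.8, -0.0, -0.0, -2.4]
[52.2, -0.2, -5.8, -0.0, -0.0, -2.4]
[52.2, 2.0, -5.9, -0.0, -0.0, -2.4]
[52.0, 4.2, -5.9, -0.0, -0.0, -2.4]
[51.8, 6.3, -5.9, -0.0, -0.0, -2.4]
```

Handle centred to well under 1 mm. Now a close look at the mirror.

```bash
python3 -m crank '-0.3 53 0 -6 0 0 -2.4;-0.3 53 0 -6 0 0 -2.4;-0.3 53 2 -6 0 0 -2.4;-0.3 53 3 -6 0 0 -2.4;-0.3 53 4 -6 0 0 -2.4;-0.3 0 0 0 0 0 0;-0.3 0 0 0 0 0 0'
python3 - <<'E'
from h import *
c,im=shot("wrist","w8");p,R=pose();print(p,env.state()["ee_rot"])
find("wrist",["mirror","mirror_tab","camera_lens","pointer"])
cv2.imwrite('pics/w8c.png',cv2.resize(im[60:280,220:480],None,fx=2.7,fy=2.7,interpolation=cv2.INTER_CUBIC))
E
```

```text
time_s: 13.95
ee_pos: [610.1, 133.4, 231.0]
ee_rot: [-180.0, 0.0, 107.2]
force: [0.9, -0.5, 0.4]
gripper_width: 59.1
gripper_force: 0.0
[610.3 132.6 231. ] [-179.9    0.   107.1]
mirror [([602.4, 206.3, 130.1], 0.76)]
mirror_tab [([605.5, 212.7, 127.8], 0.6)]
camera_lens [([679.3, 221.8, 9.1], 0.93)]
pointer [([638.7, 230.3, 19.1], 0.76), ([623.9, -19.2, 12.9], 0.38)]
```

View pics/w8c.png

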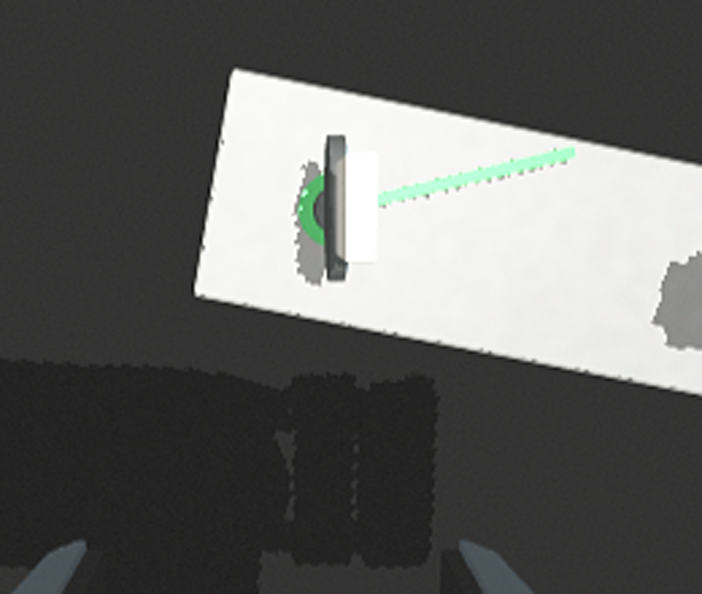

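The tab lies at crop (362,207), its edges parallel to the tool x axis. The needle runs from (380,200) to (575,152), with its hub near (318,208).

```bash
python3 - <<'E'
from h import *
c=cam("wrist");p,R=pose()
w=lambda u,v,z:ray(c,220+u/2.7,60+v/2.7,z)
for q in [(347,152),(378,152),(347,263),(378,263)]: print("tab",w(*q,129))
T=np.mean([w(*q,129) for q in [(347,152),(378,152),(347,263),(378,263)]],0);print(T)
a,b=w(380,200,18),w(574,153,18);d=(b-a)/np.linalg.norm(b-a);print("needle",b,np.degrees(np.arctan2(d[1],d[0])),"pivot from tip",b-85*d)
e=w(235,69,10),w(702,163,10),w(195,295,10),w(702,395,10)
for x,y in((0,1),(2,3)):
    v=e[y]-e[x];print("edge",np.degrees(np.arctan2(v[1],v[0])))
print(e[0],e[2],(e[0]+e[2])/2)
E
```

```text
tab [602.4 219.5 129. ]
tab [609.7 221.7 129. ]
tab [610.7 194.2 129. ]
tab [618.1 196.5 129. ]
[610.2 207.9 129. ]
needle [683.9 250.3  18. ] 30.188421317236713 pivot from tip [610.5 207.6  18. ]
edge 6.324085356553936
edge 5.934886521748664
[562.6 242.9  10. ] [570.5 164.   10. ] [566.5 203.4  10. ]
```

```bash
python3 -c "
from h import *
plan([610.3,207.8,160],108.1,2)"
```

```text
[36.4, 10.9, 35.6, -0.0, -0.0, -0.6]
[36.3, 11.3, 35.6, -0.0, -0.0, -0.6]
```

```bash
python3 -m crank '-0.3 36.4 11 35.5 0 0 -0.5;-0.3 36.4 11 35.5 0 0 -0.5;-0.3 0 0 0 0 0 0;-0.3 0 0 0 0 0 0'; python3 -c "
from h import *
plan([610.3,207.8,106],108.1,3)"
```

```text
time_s: 14.7
ee_pos: [610.5, 208.0, 160.9]
ee_rot: [180.0, 0.0, 108.0]
force: [-0.2, -0.1, 0.2]
gripper_width: 59.3
gripper_force: 0.0
[-0.0, -0.1, 18.3, 0.0, 0.0, -0.0]
[-0.0, -0.1, 18.3, 0.0, 0.0, -0.0]
[-0.1, -0.1, 18.3, 0.0, 0.0, -0.0]
```

```bash
python3 -m crank '-0.3 0 0 18 0 0 0;-0.3 0 0 18 0 0 0;-0.3 0 0 18.5 0 0 0;-0.3 0 0 0 0 0 0;1 0 0 0 0 0 0;1 0 0 0 0 0 0;1 0 0 0 0 0 0;1 0 0 0 0 0 0;1 0 0 0 0 0 0;1 0 0 0 0 0 0' 30
python3 -c "
from workcell import env
s=env.state();print(s['force'],s['torque'])"
```

```text
time_s: 15.95
ee_pos: [609.8, 208.9, 105.9]
ee_rot: [-180.0, -0.0, 108.1]
force: [-0.1, 0.0, 0.5]
gripper_width: 8.3
gripper_force: 30.0
[-0.11019866  0.01794079  0.49593792] [-0.10791036  0.08066268  0.01929577]
```

```bash
python3 -m crank '1 0 0 0 0 0 4;1 0 0 0 0 0 8;1 0 0 0 0 0 8;1 0 0 0 0 0 8;1 0 0 0 0 0 8;1 0 0 0 0 0 8;1 0 0 0 0 0 8;1 0 0 0 0 0 4.5;1 0 0 0 0 0 0;1 0 0 0 0 0 0'
python3 - <<'E'
from h import *
s=env.state();print(s['force'],s['torque'],s['ee_pos'],s['ee_rot'])
for n in("top","wrist","scene"):
    c,im=shot(n,"m_"+n)
    b,g,r=[im[...,i].astype(int) for i in range(3)]
    k=(g>r+30)&(g>b+20); v,u=np.where(k)
    P=np.array([ray(c,a,e,18)[:2] for a,e in zip(u,v)]).reshape(-1,2)
    P=P[np.linalg.norm(P-[610.3,207.8],axis=1)<100]; print(n,len(P)); 
    if len(P)>5:
        d=np.linalg.svd(P-P.mean(0))[2][0];print(P.mean(0),np.degrees(np.arctan2(d[1],d[0])),P[np.argmin(P[:,1])])
im=cv2.imread("pics/m_scene.png")
cv2.imwrite("pics/msc.png",cv2.resize(im[150:330,260:450],None,fx=3.3,fy=3.3,interpolation=cv2.INTER_CUBIC))
E
```

```text
time_s: 17.2
ee_pos: [607.8, 209.2, 105.9]
ee_rot: [-179.8, 0.1, 51.6]
force: [-6.4, 1.6, 3.1]
gripper_width: 7.9
gripper_force: 30.0
[-6.4  1.6  3.1] [0.1 0.7 0.1] [607.8 209.2 105.9] [-179.8    0.1   51.6]
top 74
[615.1 156.3] -82.3141620456771 [621.5 129. ]
wrist 591
[611.6 206.8] -81.10092616671444 [615.8 167.5]
scene 88
[613.8 180.9] -83.6803667863323 [619.  126.9]
```

View pics/msc.png

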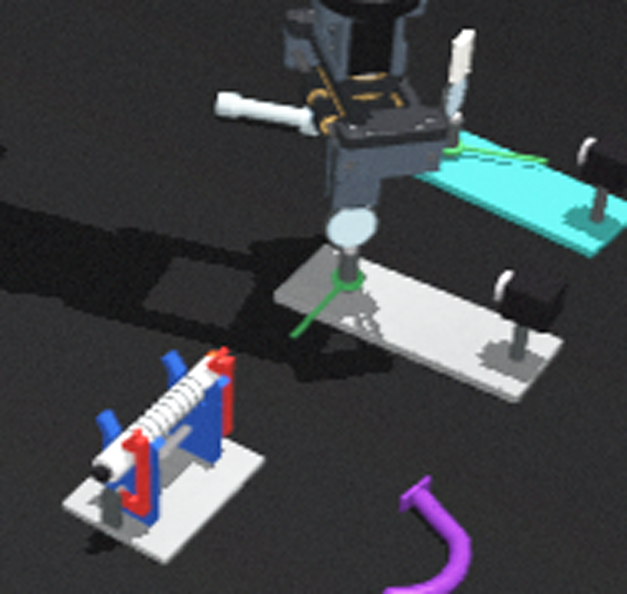

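The scene view shows the rod seated under both noses and the mirror turned, with the needle pointing towards the orange end.

```bash
python3 - <<'E'
from h import *
for n,f in(("top","m_top"),("scene","m_scene"),("top","top0"),("scene","scene0")):
    c=cam(n);im=cv2.imread(f"pics/{f}.png")
    b,g,r=[im[...,i].astype(float) for i in range(3)]
    G=np.clip(g-np.maximum(r,b)-8,0,None); v,u=np.where(G>0)
    P=np.array([ray(c,a,e,18)[:2] for a,e in zip(u,v)]); D=P-[610.3,207.8]; rr=np.linalg.norm(D,axis=1);k=(rr>22)&(rr<92)
    P=P[k];w=G[v[k],u[k]]
    m=np.average(P,axis=0,weights=w); S=np.cov(P.T,aweights=w);d=np.linalg.eigh(S)[1][:,1]; d*=np.sign(d@(m-[610.3,207.8]))
    q=m-np.array([610.3,207.8]); print(f,len(P),"fit",np.degrees(np.arctan2(d[1],d[0])),"via pivot",np.degrees(np.arctan2(q[1],q[0])),"offset of line from pivot",d[0]*q[1]-d[1]*q[0])
    if f[0]=="m":
        v,u=np.where((r>150)&(r-g>60)&(g-b>15)&(g<190))
        Z=np.array([ray(c,a,e,70)[:2] for a,e in zip(u,v)]); kk=np.linalg.norm(Z-[634,19],axis=1)<25; print(" orange",kk.sum(),Z[kk].mean(0) if kk.any() else "")
E
```

```text
m_top 1574 fit 40.58240420868628 via pivot 74.54600212771909 offset of line from pivot 11.765021538894262
 orange 23 [633.   20.4]
m_scene 55 fit -82.23864553265322 via pivot -82.89185008294953 offset of line from pivot -0.6146505245429408
 orange 7 [627.3  25.1]
top0 83 fit 31.07065038766744 via pivot 35.85523589462807 offset of line from pivot 4.660202224349796
scene0 69 fit 30.974672461342614 via pivot 33.35019103484597 offset of line from pivot 2.300309820952169
```

```bash
python3 -m crank '1 0 0 0 0 0 0;1 0 0 0 0 0 0;1 0 0 0 0 0 0;1 0 0 0 0 0 0'; python3 -c "
from workcell import env
print(env.job_done())"
```

```text
time_s: 17.85
ee_pos: [607.8, 209.3, 105.9]
ee_rot: [-179.8, 0.1, 51.6]
force: [-6.4, 0.8, 3.5]
gripper_width: 8.2
gripper_force: 30.0
the job is handed in; nothing more can be done
None
```

I handed the job in at about 18 s: the handle sits home and centred in the clip under the closed jaw, orange end towards the mirror, and the arm is still holding the mirror with its needle within about 1° of the marker's direction; the hand-in gave no verdict.

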